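# Find the full formula tin by weight and hold it up

## Robot

A 6-joint arm with a two-finger parallel gripper is mounted at the origin on the work surface. World frame = base frame: x ahead of the robot, y to its left, z up, the work surface at z = 0. Lengths are in m, angles in rad, forces in N, time in s.
With the tool pointing down it reaches from about 0.375 to 0.9 m from the base axis. Payload 3.1 kg.
Tool frame: the origin (TCP) lies at the very end of the fingers, on their centre line; the grasp point (between the pads) lies 19 mm behind it (hold_point_z is the distance from the TCP to the grasp point, in m); z points along the fingers, x is the direction in which the jaws open and shut, and the axes are right-handed (so a half turn about z gives the same grasp; the last joint's range is limited). The gripper opens to 87 mm and grips with 3 to 60 N. Pads are 19 mm wide; open, the fingers measure 117 mm over their backs; the gripper's body (75 mm by 190 mm) begins 51 mm behind the grasp point.
Start: joints at [-1.367, 0.527, 1.433, -0, 1.181, -0.178], TCP at [0.233, -0.58, 0.223] pointing down, gripper open.
Joint ranges: [-3.08, 3.08], [-0.75, 2.2], [0.22, 2.44], [-1.43, 4.57], [0, 2.65], [-2.85, 2.85]. Speed limits (rad/s): [2.79, 2.79, 3.14, 3.14, 3.14, 3.14].

## Interface

Orientations are given as a unit quaternion [x, y, z, w].
In Python, from rig import * gives the robot as it stands.
- The arm moves only by the tool carry_out, never from a script. Its argument "deltas" is a list of rows, each a list of 7 numbers: the closure, from -1 (fully open) to 1 (shut), then the shift along the tool's x, y, z in units of 25 mm (1.0 is 25 mm), then the turn, a rotation vector about the tool's x, y, z in degrees. In form: [[jaw, x, y, z, rx, ry, rz], ...]. A call has 1 to 8 rows; each row is the pose to reach, as a shift and turn from the pose commanded when the call began, along the tool's axes at that moment; what a row does not reach only later rows make up. A row lasts 1/10 s, in which the tool goes at most 50 mm and 8.59 degrees, less where a joint would pass 70% of its speed; a pose out of reach is approached as far as the arm can. A call with a gripper value outside its range is refused whole. The fingers move at their own pace and stop on an object; "force" is the grip in N (left out, the last holds). Time passes only in rows, so rows that repeat a pose let the fingers close. It gives the time, the measured TCP pose, the force and the opening at its end, in the units of the state.
- get_obs(): the state, without advancing time (a new reading comes with each control period).
- camera(name): name is "scene" or "top" or "wrist"; returns (picture, depth): 480x640x3 uint8, red, green, blue; 480x640 float32, m along the optical axis (not along the pixel's ray), 0 where there is no reading.
- camera_info(name): a dict with "mtx" (3x3 intrinsics, pixels), "origin" and "rotation" of the camera in the world. Camera axes: x right, y down, z forward; pixel columns grow to the right and rows downward; lengths in m; the calibration is good to about 2 mm. A picture is of the moment at which its call begins: read the wrist's pose just before it. camera_info takes no time and is no camera call; for the wrist camera it gives the pose at the moment of the call.
- hand_in(): hands the job in, once; it reports no verdict.
Trained networks look in the newest picture that a camera, given by its name, has taken for a name from the list of things; names that differ only in an ending like _2 or _b are one class to them, and where a whole thing is asked for, a point or a joint stands for the part that bears it (a point fixed in the world has none). Each returns a list of dicts, best first, with "score" (0 to 1); they miss things now and then, are a little off and sometimes report something else, mostly with a low value. They report only what shows in the picture. A call takes as long as a camera call.
- spot_in(camera, target): "pixel" ([row, column] in pixels, amid what is visible of it).
The state is a dict: "time": time; "q": joint angles; "joint_velocities": joint speeds; "joint_torque": joint torques, N m; "position": TCP position; "tool_rot": TCP orientation; "ft_force": force on the tool from outside, world axes, zero at the start; "moment": the same for the moment, N m; "grip_width": finger opening in m.
Only numpy, scipy, OpenCV 4.12 (cv2) and the standard library are available. Lean on these libraries where they do the work, as an engineer would, in place of code of your own. Each camera call takes 0.05 s, during which the arm holds its last target.

## Task

The formula dispenser is empty and wants the full tin. Pull the white shelf's drawer by its handle all the way out to its stop and leave it out, then lift the three identical closed tins clear of the drawer floor, comparing them, to feel which is the heaviest. Finish while still holding that heaviest tin in the gripper, upright and still, with its base higher than the shelf's top and nothing else touching it; the other two tins stay standing in the drawer, and no tin is tipped over and nothing on or beside the shelf is displaced.

Things in the scene. Friction and masses are not known exactly. Their poses are not given: they have to be found in the camera images.
- shelf: White painted metal shelf unit fixed on the worktop, 260 mm deep (x), 424 mm wide (y), its top board's upper face 180 mm above the worktop, with a lip up to 17 mm high along sides and back. The drawer under the board opens along its own -x, roughly to the robot. Origin: middle of its front lower edge, on the worktop, midway across its width; z up. Place and yaw vary.
- drawer (a joint): How far the drawer is out, in m: 0 shut, 0.165 at the stop. It starts shut or up to 12 mm ajar, slides along the shelf's -x with about 3 N of friction plus light damping (8 N per m/s), and stays where it is left.
- drawer_handle (a point): Middle of the drawer's steel bow handle: a level round bar 12 mm thick, 140 mm long, parallel to the shelf's y, 146 mm above the worktop, axis 42 mm in front of the drawer's face (36 mm gap behind the bar); pinch or hook it from above. The 416 mm wide drawer front ends 166 mm above the worktop; when shut the board's front edge is 57 mm behind the bar. Axes as the shelf's.
- drawer_in (a point): Middle of the front edge of the drawer's inner floor, at the foot of the front panel's inner face; the floor is 30 mm above the worktop, 220 mm deep (towards +x) and 382 mm wide (y). Side and back walls rise 55 mm over the floor, the front panel 136 mm. It moves with the drawer; axes as the shelf's.
- tin_a: One of three identical closed metal tins (blue and yellow band, white lid), a box with rounded edges: 96 mm along its x, 58 mm along its y, 118 mm high, straight sides; grip it from above across the 58 mm. Origin: centre of its underside; z up. All are under 0.6 kg; one outweighs each of the others by at least 0.15 kg, which cannot be seen.
- tin_b: Another of the three tins, identical to look at; same size, origin and axes. They stand upright in a row across the drawer, 105 mm or more from centre to centre, long side roughly along the shelf's x, and ride along with the drawer. Which tin stands where is shuffled.
- tin_c: Another of the three tins, identical to tin_a to look at; same size, origin and axes.
- dispenser: Bystander: push dispenser with a white foot 150 x 120 mm, blue push knob and clear hopper, 278 mm high, loose on the worktop at the robot's left of the shelf. Origin: centre of its underside.
- warmer: Bystander: round white bottle warmer 140 mm across with a green button and a bottle in it, 220 mm high, loose on the worktop at the robot's right of the shelf. Origin: centre of its underside.
- teat_rack: Bystander: green plastic rack with three amber teats, 66 x 150 mm, 88 mm high, loose on the shelf's top, on its +y half. Origin: centre of its underside.
- bowl: Bystander: stainless steel bowl 120 mm across, 55 mm high, loose on the shelf's top, on its -y half. Origin: centre of its underside.

How it is judged:
By the outcome, as a careful person would: the job done as asked, in the order asked, and still so for the second after the job is handed in, while the arm keeps its last pose, push and grip.
It also fails if it takes over 72 s, if anything falls off the work surface, if the arm or the gripper's body presses on something with over 40 N, if the wrist force passes 120 N, or if a joint passes its speed limit or range.

## Working session

There is one attempt and no reset: what is moved stays moved. The work goes in short steps, Python scripts to look and compute and a tool call to move; the robot and the scene stay as the last step left them, time stands still between calls to the robot, and variables do not carry over. Pictures are saved under pics/ and viewed, and the job is handed in when it is done.

Besides the shell and the picture viewer there is one more tool, called after "Call:" in YAML: its name, and indented under it one key for each argument. carry_out: Moves the arm, as the interface text tells. Its arguments: {"type":"object","properties":{"deltas":{"type":"array"},"force":{"type":"number"}},"required":["deltas"]}

```bash
ls; mkdir -p pics
cat > h.py <<'E'
from rig import *
import numpy as np, cv2
from scipy.spatial.transform import Rotation as R
def pt(info,d,r,c,z=None):
    K=np.array(info["mtx"]);ray=np.linalg.inv(K)@np.array([c,r,1.0])
    o=np.array(info["origin"]);Rm=np.array(info["rotation"]);w=Rm@ray
    if z is not None: return o+w*(z-o[2])/w[2]
    return o+w*d
def cloud(info,dep):
    K=np.array(info["mtx"]);v,u=np.mgrid[0:480,0:640]
    ray=np.stack([(u-K[0,2])/K[0,0],(v-K[1,2])/K[1,1],np.ones_like(u,float)],-1)
    P=(ray*dep[...,None])@np.array(info["rotation"]).T+np.array(info["origin"])
    P[dep<=0]=np.nan
    return P
def snap(n,f):
    i=camera_info(n);p,d=camera(n);cv2.imwrite('pics/'+f+'.png',p[...,::-1]);np.savez('pics/'+f+'.npz',p=p,d=d)
    return i,p,d
E
python3 - <<'E'
from h import *
o=get_obs();print(o)
for n in("scene","top"):
    i,p,d=snap(n,n+'0');P=cloud(i,d);print(n,i)
    for t in("drawer_handle","shelf","dispenser","warmer","teat_rack","bowl","tin_a"):
        for s in spot_in(n,t)[:3]:
            r,c=map(int,s["pixel"]);print(t,s["score"],r,c,P[r,c].round(3))
E
```

```text
pics
{'time': 0.0, 'q': array([-1.36651240e+00,  5.28461937e-01,  1.43392715e+00, -4.29531768e-05,
        1.18137667e+00, -1.78523924e-01]), 'joint_velocities': array([-0.00023655, -0.00075161,  0.00119323,  0.0006671 ,  0.00083537,
        0.00024654]), 'joint_torque': array([ 2.66355328e-04, -4.40044105e+01, -1.76593941e+01,  6.31426298e-02,
        5.84447093e-02, -1.88136701e-04]), 'position': array([ 0.23330284, -0.57902151,  0.22156633]), 'tool_rot': array([ 8.28715904e-01, -5.59668446e-01, -7.91998642e-04, -7.44124022e-04]), 'ft_force': array([-0.63857744,  0.03412797, -0.22503892]), 'moment': array([ 0.00700266,  0.00119281, -0.01501187]), 'grip_width': 0.08702913356769547}Traceback (most recent call last):
  File "<stdin>", line 4, in <module>
  File "h.py", line 12, in cloud
    P=(ray*dep[...,None])@np.array(info["rotation"]).T+np.array(info["origin"])
      ~~~~~~~~~~~~~~~~~~~^~~~~~~~~~~~~~~~~~~~~~~~~~~~~
ValueError: matmul: Input operand 1 has a mismatch in its core dimension 0, with gufunc signature (n?,k),(k,m?)->(n?,m?) (size 4 is different from 3)
```

Rotation is a quaternion.

```bash
sed -i 's/Rm=np.array(info\["rotation"\])/Rm=R.from_quat(info["rotation"]).as_matrix()/; s/np.array(info\["rotation"\]).T/R.from_quat(info["rotation"]).as_matrix().T/' h.py
python3 - <<'E'
from h import *
for n in("scene","top"):
    i,p,d=snap(n,n+'0');P=cloud(i,d);print(n,i)
    for t in("drawer_handle","shelf","dispenser","warmer","teat_rack","bowl"):
        for s in spot_in(n,t)[:2]:
            r,c=map(int,s["pixel"]);print(t,round(s["score"],2),r,c,P[r,c].round(3))
E
```

```text
scene {'mtx': array([[539.82692893,   0.        , 320.41015961],
       [  0.        , 539.82692893, 231.88752862],
       [  0.        ,   0.        ,   1.        ]]), 'origin': array([0.31198183, 0.02747789, 1.27992309]), 'rotation': array([-0.69132765,  0.70397391, -0.11786385,  0.11222712])}
drawer_handle 0.56 264 334 [ 0.631 -0.015  0.115]
drawer_handle 0.44 211 327 [ 0.732 -0.     0.182]
shelf 0.94 209 327 [ 0.737 -0.     0.18 ]
shelf 0.38 189 386 [ 0.78  -0.131  0.185]
dispenser 0.92 259 121 [0.605 0.403 0.273]
warmer 0.78 277 533 [ 0.591 -0.452  0.124]
teat_rack 0.71 207 273 [0.718 0.112 0.247]
bowl 0.55 188 386 [ 0.783 -0.131  0.185]
top {'mtx': array([[487.92393172,   0.        , 319.86660065],
       [  0.        , 487.92393172, 245.97943991],
       [  0.        ,   0.        ,   1.        ]]), 'origin': array([0.39880317, 0.00174702, 1.50103416]), 'rotation': array([-0.6945205 ,  0.7128595 , -0.07125507,  0.06629724])}
drawer_handle 0.82 258 322 [ 0.633 -0.017  0.139]
drawer_handle 0.19 213 318 [ 0.753 -0.008  0.182]
shelf 0.89 210 318 [ 0.761 -0.009  0.184]
dispenser 0.91 262 158 [0.609 0.401 0.28 ]
warmer 0.83 266 475 [ 0.598 -0.447  0.142]
warmer 0.42 258 324 [ 0.633 -0.022  0.139]
teat_rack 0.95 219 274 [0.722 0.109 0.246]
bowl 0.73 204 358 [ 0.775 -0.121  0.187]
```

View pics/scene0.png

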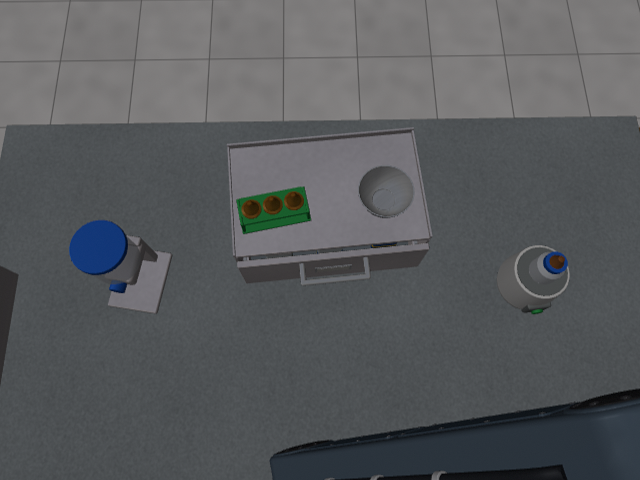

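View pics/top0.png

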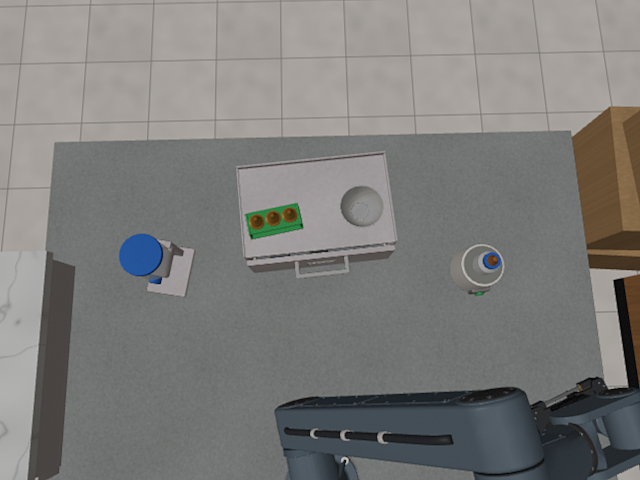

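The shelf is yawed slightly and the handle bar runs in the top image from about (275,297) to (269,348). The rack sits at left, the bowl at right, and nothing is in front of the shelf. Next I measure the yaw and the bar.

```bash
cat > m.py <<'E'
from h import *
for n in("top","scene"):
    i=camera_info(n);z=np.load(f'pics/{n}0.npz');P=cloud(i,z['d'])
    X,Y,Z=P[...,0],P[...,1],P[...,2]
    # lip/edges region
    m=(abs(Z-0.180)<0.006)&(X>0.6)&(X<1.0)&(abs(Y)<0.35)
    q=P[m][:,:2].astype(np.float32);rc=cv2.minAreaRect(q);print(n,'board',rc,m.sum())
    # front edge of board: per column, min x
    ys=[];xs=[]
    for y in np.arange(-.17,.17,.01):
        s=q[abs(q[:,1]-y)<.005]
        if len(s)>5: ys.append(y);xs.append(np.percentile(s[:,0],1))
    print('front slope',np.polyfit(ys,xs,1))
    m=(Z>0.125)&(Z<0.162)&(X>0.55)&(X<0.72)&(abs(Y)<0.13)
    vv,uu=np.where(m);b=P[m]
    print('bar n',m.sum())
    for y in np.arange(-.11,.09,.01):
        s=b[abs(b[:,1]-y)<.005]
        if len(s): print(round(y,2),s[:,0].min().round(3),s[:,0].max().round(3),s[:,2].max().round(3),len(s))
E
python3 m.py
```

```text
top board ((0.7702800631523132, -0.0021551847457885742), (0.27909713983535767, 0.4238050878047943), 4.793059349060059) 10381
front slope [-0.08330667  0.65202613]
bar n 596
-0.11 0.637 0.655 0.162 10
-0.1 0.637 0.652 0.162 11
-0.09 0.589 0.639 0.158 39
-0.08 0.589 0.647 0.162 53
-0.07 0.588 0.65 0.162 27
-0.06 0.587 0.651 0.161 24
-0.05 0.587 0.636 0.162 23
-0.04 0.585 0.642 0.161 25
-0.03 0.585 0.637 0.162 25
-0.02 0.583 0.633 0.159 23
-0.01 0.583 0.64 0.162 26
-0.0 0.583 0.635 0.161 25
0.01 0.581 0.644 0.162 23
0.02 0.581 0.641 0.162 29
0.03 0.581 0.641 0.162 27
0.04 0.578 0.636 0.161 28
0.05 0.578 0.639 0.162 56
0.06 0.579 0.626 0.161 34
0.07 0.623 0.64 0.161 11
0.08 0.623 0.652 0.162 12
scene board ((0.7793596982955933, -0.001467287540435791), (0.26104068756103516, 0.42364105582237244), 4.717458248138428) 16338
front slope [-0.08417459  0.65103336]
bar n 1197
-0.11 0.638 0.64 0.162 22
-0.1 0.637 0.652 0.162 22
-0.09 0.588 0.65 0.162 62
-0.08 0.587 0.648 0.161 94
-0.07 0.588 0.636 0.161 49
-0.06 0.586 0.651 0.162 50
-0.05 0.586 0.637 0.162 47
-0.04 0.584 0.646 0.162 50
-0.03 0.584 0.665 0.162 51
-0.02 0.582 0.664 0.161 54
-0.01 0.582 0.663 0.162 56
-0.0 0.582 0.662 0.161 55
0.01 0.581 0.661 0.159 45
0.02 0.579 0.66 0.16 50
0.03 0.579 0.643 0.161 50
0.04 0.578 0.632 0.162 46
0.05 0.578 0.63 0.162 84
0.06 0.578 0.63 0.161 72
0.07 0.623 0.624 0.159 20
0.08 0.622 0.652 0.162 31
```

Run:
```python
import cv2
a=cv2.imread('pics/top0.png')[225:290,235:405];cv2.imwrite('pics/crop_t.png',cv2.resize(a,None,fx=4.5,fy=4.5,interpolation=cv2.INTER_CUBIC))
a=cv2.imread('pics/scene0.png')[230:300,230:440];cv2.imwrite('pics/crop_s.png',cv2.resize(a,None,fx=3.8,fy=3.8,interpolation=cv2.INTER_CUBIC))
```

```text
(no output)
```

View pics/crop_t.png

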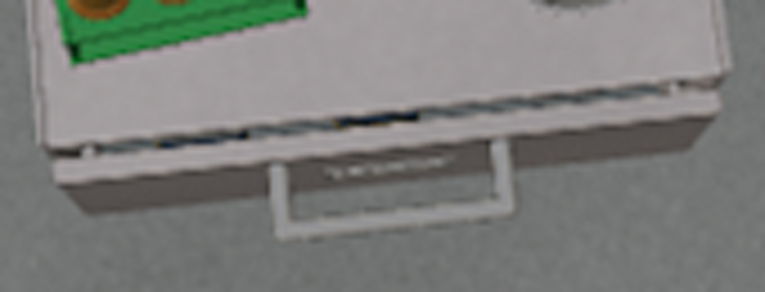

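View pics/crop_s.png

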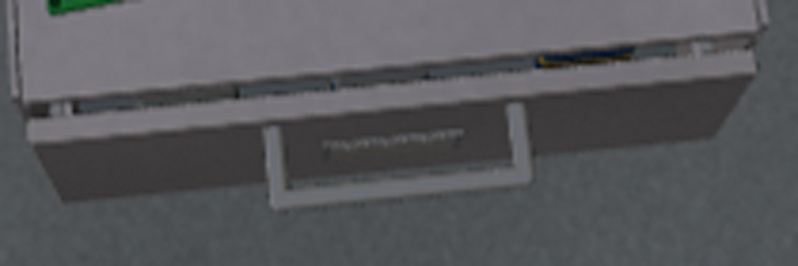

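Shelf yaw is about +4.8° and the bar axis is at about (0.589, −0.014), with the drawer about 6 mm ajar. I'll write a helper that gives the deltas for a target pose.

```bash
cat > g.py <<'E'
from h import *
import sys
def delta(x,y,z,yaw,o=None):
    o=o or get_obs();Rc=R.from_quat(o["tool_rot"]);p=np.array(o["position"])
    a=np.radians(yaw);ca,sa=np.cos(a),np.sin(a)
    Rt=R.from_matrix(np.array([[ca,sa,0],[sa,-ca,0],[0,0,-1]]))
    rv=np.degrees((Rc.inv()*Rt).as_rotvec())
    return (Rc.inv().apply(np.array([x,y,z])-p)/.025).round(3),rv.round(2)
if __name__=="__main__":
    o=get_obs();a=list(map(float,sys.argv[1:]))
    print('t',round(o['time'],2),'pos',o['position'].round(4),'yaw',np.degrees(np.arctan2(*R.from_quat(o['tool_rot']).as_matrix()[[1,0],0])).round(2),'F',o['ft_force'].round(2),'w',o['grip_width'].round(4),'q',o['q'].round(2))
    if a: print(*delta(*a))
E
python3 g.py 0.5885 -0.02 0.30 4.8
```

```text
Traceback (most recent call last):
  File "g.py", line 11, in <module>
    print('t',round(o['time'],2),'pos',o['position'].round(4),'yaw',np.degrees(np.arctan2(*R.from_quat(o['tool_rot']).as_matrix()[[1,0],0])).round(2),'F',o['ft_force'].round(2),'w',o['grip_width'].round(4),'q',o['q'].round(2))
                                                                                                                                                                                     ^^^^^^^^^^^^^^^^^^^^^
AttributeError: 'float' object has no attribute 'round'
```

```bash
sed -i "s/o\['grip_width'\].round(4)/round(o['grip_width'],4)/" g.py; python3 g.py 0.5885 -0.02 0.30 4.8
```

```text
t 0.75 pos [ 0.2335 -0.5797  0.2226] yaw -68.07 F [0.28 0.23 0.41] w 0.0868 q [-1.37  0.53  1.43  0.    1.18 -0.18]
[-15.464 -21.536  -3.098] [  0.    -0.   -72.87]
```

Call:
carry_out:
  deltas:
    - [0.3,0,0,-3.1,0,0,0]
    - [0.3,0,0,-3.1,0,0,0]
    - [0.3,-15.46,-21.54,-3.1,0,0,-72.87]
    - [0.3,-15.46,-21.54,-3.1,0,0,-72.87]
    - [0.3,-15.46,-21.54,-3.1,0,0,-72.87]
    - [0.3,-15.46,-21.54,-3.1,0,0,-72.87]
    - [0.3,-15.46,-21.54,-3.1,0,0,-72.87]
    - [0.3,-15.46,-21.54,-3.1,0,0,-72.87]

```text
time: 1.55
position: [0.3949, -0.3247, 0.3003]
tool_rot: [0.99, -0.141, 0.0, 0.0]
ft_force: [1.0, -0.0, -0.2]
grip_width: 0.0338
```

```bash
python3 g.py 0.5885 -0.02 0.30 4.8
```

```text
t 1.55 pos [ 0.3949 -0.3247  0.3003] yaw -16.18 F [ 1.05 -0.03 -0.21] w 0.0338 q [-0.91  0.28  1.61  0.    1.25 -0.62]
[ 4.0400e+00 -1.3862e+01  1.1000e-02] [ 2.000e-02 -4.000e-02 -2.098e+01]
```

Call:
carry_out:
  deltas:
    - [0.3,4.04,-13.86,0,0,0,-21.0]
    - [0.3,4.04,-13.86,0,0,0,-21.0]
    - [0.3,4.04,-13.86,0,0,0,-21.0]
    - [0.3,4.04,-13.86,0,0,0,-21.0]
    - [0.3,4.04,-13.86,0,0,0,-21.0]
    - [0.3,4.04,-13.86,0,0,0,-21.0]
    - [0.3,4.04,-13.86,0,0,0,-21.0]
    - [0.3,4.04,-13.86,0,0,0,-21.0]

```text
time: 2.35
position: [0.5916, -0.0184, 0.3001]
tool_rot: [0.999, 0.042, 0.001, -0.001]
ft_force: [-1.3, -0.3, -0.5]
grip_width: 0.0305
```

```bash
python3 g.py 0.5885 -0.02 0.130 4.8; python3 -c "
from h import *
i,p,d=snap('wrist','w1');print(i['origin'],i['rotation'])
P=cloud(i,d);
for s in spot_in('wrist','drawer_handle')[:2]:
  r,c=map(int,s['pixel']);print(s,P[r,c])
X,Y,Z=P[...,0],P[...,1],P[...,2]
m=(Z>.146)&(Z<.156)&(X>.56)&(X<.615)&(abs(Y)<.12)
b=P[m];print(m.sum())
for y in np.arange(-.1,.08,.02):
  s=b[abs(b[:,1]-y)<.005]
  if len(s)>3: print(round(y,2),np.percentile(s[:,0],[2,50,98]).round(4),s[:,2].max())
"
```

```text
t 2.35 pos [ 0.5916 -0.0184  0.3001] yaw 4.79 F [-1.32 -0.33 -0.53] w 0.0305 q [-0.22  0.4   1.42  0.    1.31 -0.31]
[-0.142  0.064  6.804] [-0.08 -0.12 -0.01]
[0.5840276  0.05796365 0.46267388] [0.98916837 0.04179298 0.00679213 0.14054589]
{'pixel': [93.6, 386.2], 'score': 0.22} [0.64675365 0.10608512 0.1131926 ]
2800
-0.08 [0.5861 0.5998 0.6141] 0.15396998164045944
-0.06 [0.5843 0.5901 0.596 ] 0.15336688305671625
-0.04 [0.5828 0.5887 0.5944] 0.15391241779651843
-0.02 [0.5813 0.5869 0.5927] 0.15383753719299187
0.0 [0.5797 0.5854 0.5909] 0.1538379093633887
0.02 [0.5773 0.5832 0.5892] 0.15377718377824057
0.04 [0.5758 0.5818 0.5875] 0.1539634639851853
0.06 [0.5773 0.5985 0.6144] 0.15431685630371916
```

View pics/w1.png

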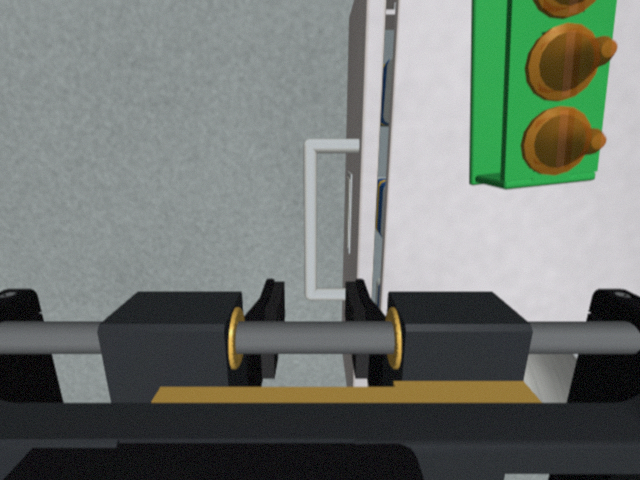

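The wrist view shows the bar at columns 305–316, rows 145–295, lined up with the gap between the jaws. I go down onto it.

Call:
carry_out:
  deltas:
    - [0.3,0,0,0,0,0,0]
    - [0.3,0,0,2.5,0,0,0]
    - [0.3,0,0,4.0,0,0,0]
    - [0.3,0,0,4.0,0,0,0]
    - [0.3,0,0,4.0,0,0,0]

```text
time: 2.95
position: [0.5889, -0.0245, 0.2003]
tool_rot: [0.999, 0.038, -0.001, -0.0]
ft_force: [-0.1, -0.3, 0.1]
grip_width: 0.0306
```

```bash
python3 g.py 0.5873 -0.02 0.130 4.8
```

```text
t 2.95 pos [ 0.5889 -0.0245  0.2003] yaw 4.36 F [-0.07 -0.3   0.12] w 0.0306 q [-0.23  0.51  1.55 -0.    1.09 -0.31]
[-0.045 -0.182  2.81 ] [-0.02  0.1  -0.44]
```

Call:
carry_out:
  deltas:
    - [0.3,-0.05,0,0.5,0,0,-0.4]
    - [0.3,-0.05,0,1.5,0,0,-0.4]
    - [0.3,-0.05,0,2.8,0,0,-0.4]
    - [0.3,-0.05,0,2.8,0,0,-0.4]
    - [0.3,-0.05,0,2.8,0,0,-0.4]

```text
time: 3.45
position: [0.5891, -0.0234, 0.1315]
tool_rot: [0.999, 0.043, 0.001, 0.0]
ft_force: [0.2, 0.2, 1.5]
grip_width: 0.0303
```

```bash
python3 g.py 0.5873 -0.0245 0.130 4.8; python3 -c "
from h import *
snap('scene','s2')"
```

```text
t 3.45 pos [ 0.5891 -0.0234  0.1315] yaw 4.9 F [0.23 0.23 1.49] w 0.0303 q [-0.23  0.6   1.61 -0.    0.94 -0.31]
[-0.076  0.038  0.058] [ 0.04 -0.11  0.1 ]
```

View pics/s2.png

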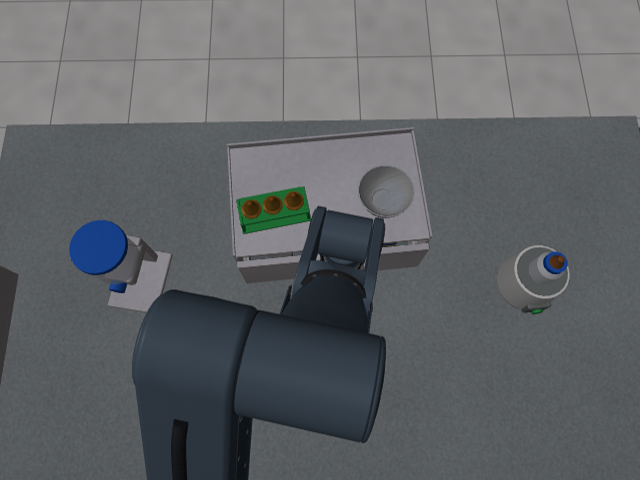

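Nothing is displaced, so I close on the bar.

Call:
carry_out:
  deltas:
    - [1,0,0,0,0,0,0]
    - [1,0,0,0,0,0,0]
    - [1,0,0,0,0,0,0]
    - [1,0,0,0,0,0,0]
  force: 40

```text
time: 3.9
position: [0.5882, -0.0231, 0.131]
tool_rot: [0.999, 0.043, 0.0, 0.0]
ft_force: [-0.8, -0.5, 5.4]
grip_width: 0.0108
```

```bash
python3 g.py 0.5873 -0.0245 0.130 4.8
```

```text
t 3.9 pos [ 0.5882 -0.0231  0.131 ] yaw 4.91 F [-0.82 -0.49  5.45] w 0.0108 q [-0.23  0.6   1.61 -0.    0.94 -0.31]
[-0.042  0.052  0.039] [ 0.03 -0.02  0.11]
```

Call:
carry_out:
  deltas:
    - [1,-0.5,0,0,0,0,0]
    - [1,-1.2,0,0,0,0,0]
    - [1,-2.0,0,0,0,0,0]
    - [1,-2.8,0,0,0,0,0]
    - [1,-3.6,0,0,0,0,0]
    - [1,-4.4,0,0,0,0,0]
    - [1,-5.2,0,0,0,0,0]
    - [1,-5.6,0,0,0,0,0]

```text
time: 4.7
position: [0.4487, -0.0348, 0.131]
tool_rot: [0.999, 0.043, 0.001, 0.0]
ft_force: [2.8, 3.2, 2.3]
grip_width: 0.0108
```

```bash
python3 g.py 0.4305 -0.037 0.130 4.8
```

```text
t 4.7 pos [ 0.4487 -0.0348  0.131 ] yaw 4.88 F [2.82 3.23 2.29] w 0.0108 q [-0.33  0.45  1.95  0.    0.73 -0.41]
[-0.734  0.026  0.037] [ 0.02 -0.15  0.08]
```

Call:
carry_out:
  deltas:
    - [1,-0.3,0,0,0,0,0]
    - [1,-0.5,0,0,0,0,0]
    - [1,-0.6,0,0,0,0,0]
    - [1,-0.7,0,0,0,0,0]
    - [1,-0.75,0,0,0,0,0]
    - [1,-0.8,0,0,0,0,0]

```text
time: 5.3
position: [0.4308, -0.0363, 0.1309]
tool_rot: [0.999, 0.042, 0.002, -0.0]
ft_force: [2.3, 5.6, 7.1]
grip_width: 0.0103
```

```bash
python3 g.py 0.4305 -0.037 0.130 4.8
```

```text
t 5.3 pos [ 0.4308 -0.0363  0.1309] yaw 4.83 F [2.32 5.64 7.11] w 0.0103 q [-0.35  0.43  2.    0.    0.71 -0.43]
[-0.013  0.027  0.036] [-0.01 -0.25  0.03]
```

Call:
carry_out:
  deltas:
    - [1,-0.1,0,0,0,0,0]
    - [1,-0.15,0,0,0,0,0]
    - [1,-0.2,0,0,0,0,0]
    - [1,-0.2,0,0,0,0,0]

```text
time: 5.7
position: [0.429, -0.0365, 0.131]
tool_rot: [0.999, 0.041, 0.006, -0.0]
ft_force: [9.8, 9.8, 1.4]
grip_width: 0.0107
```

```bash
python3 g.py 0.4305 -0.037 0.130 4.8
```

```text
t 5.7 pos [ 0.429  -0.0365  0.131 ] yaw 4.71 F [9.79 9.75 1.38] w 0.0107 q [-0.35  0.43  2.01  0.01  0.7  -0.44]
[0.059 0.024 0.039] [ 0.   -0.64 -0.09]
```

Call:
carry_out:
  deltas:
    - [1,-0.1,0,0,0,0,0]
    - [1,-0.2,0,0,0,0,0]
    - [1,-0.2,0,0,0,0,0]

```text
time: 6.0
position: [0.429, -0.0366, 0.131]
tool_rot: [0.999, 0.039, 0.011, -0.0]
ft_force: [20.3, 18.2, -9.2]
grip_width: 0.0106
```

```bash
python3 g.py 0.4305 -0.037 0.130 4.8
```

```text
t 6.0 pos [ 0.429  -0.0366  0.131 ] yaw 4.52 F [20.33 18.22 -9.22] w 0.0106 q [-0.35  0.43  2.01  0.01  0.68 -0.44]
[0.057 0.019 0.042] [ 0.02 -1.25 -0.28]
```

The stop is reached: force rose and there is no more travel. I relax most of the pull, open to about 30 mm and lift.

Call:
carry_out:
  deltas:
    - [1,0.2,0,0,0,0,0]
    - [1,0.25,0,0,0,0,0]
    - [0.3,0.25,0,0,0,0,0]
    - [0.3,0.25,0,0,0,0,0]
    - [0.3,0.25,0,0,0,0,0]

```text
time: 6.5
position: [0.4244, -0.037, 0.1298]
tool_rot: [0.999, 0.043, -0.001, -0.0]
ft_force: [-0.1, -0.0, -0.2]
grip_width: 0.0265
```

```bash
python3 g.py 0.429 -0.037 0.23 4.8
```

```text
t 6.5 pos [ 0.4244 -0.037   0.1298] yaw 4.93 F [-0.1  -0.03 -0.15] w 0.0265 q [-0.35  0.43  2.01 -0.    0.7  -0.44]
[ 0.175  0.016 -4.008] [-0.01  0.09  0.13]
```

Call:
carry_out:
  deltas:
    - [0.2,0.15,0,0,0,0,0]
    - [0.2,0.18,0,-1,0,0,0]
    - [0.2,0.18,0,-3,0,0,0]
    - [-1,0.18,0,-5,0,0,0]
    - [-1,0.18,0,-7,0,0,0]
    - [-1,0.18,0,-8,0,0,0]
    - [-1,0.18,0,-8,0,0,0]

```text
time: 7.2
position: [0.4318, -0.0375, 0.334]
tool_rot: [0.999, 0.043, 0.004, 0.002]
ft_force: [0.2, 0.5, 0.1]
grip_width: 0.0591
```

```bash
python3 g.py
python3 - <<'E'
from h import *
for n in('wrist','top','scene'):
    i,p,d=snap(n,n+'3');P=cloud(i,d);np.save('pics/'+n+'3P.npy',P)
    for t in('tin_a','drawer_handle'):
        for s in spot_in(n,t)[:4]:
            r,c=map(int,s['pixel']);print(n,t,round(s['score'],2),r,c,P[r,c].round(3))
E
```

```text
t 7.2 pos [ 0.4318 -0.0375  0.334 ] yaw 4.89 F [0.2  0.51 0.06] w 0.0591 q [-0.35  0.12  1.73 -0.    1.28 -0.43]
wrist tin_a 0.96 86 432 [0.528 0.095 0.15 ]
wrist tin_a 0.78 279 421 [ 0.571 -0.114  0.095]
wrist tin_a 0.66 201 423 [ 0.538 -0.01   0.151]
wrist drawer_handle 0.69 148 454 [0.607 0.044 0.029]
top tin_a 0.98 282 369 [ 0.559 -0.145  0.154]
top tin_a 0.86 278 319 [ 0.575 -0.007  0.144]
top tin_a 0.75 293 284 [0.536 0.092 0.145]
top drawer_handle 0.72 272 309 [0.609 0.023 0.033]
scene tin_a 0.88 273 392 [ 0.599 -0.138  0.148]
scene tin_a 0.78 304 282 [0.537 0.099 0.144]
scene tin_a 0.55 282 324 [0.582 0.009 0.147]
scene drawer_handle 0.73 278 307 [0.62  0.047 0.031]
scene drawer_handle 0.63 188 385 [ 0.782 -0.129  0.186]
```

View pics/wrist3.png

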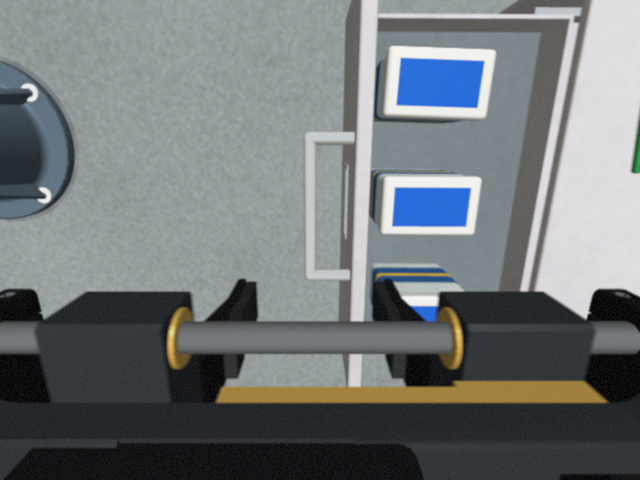

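View pics/top3.png

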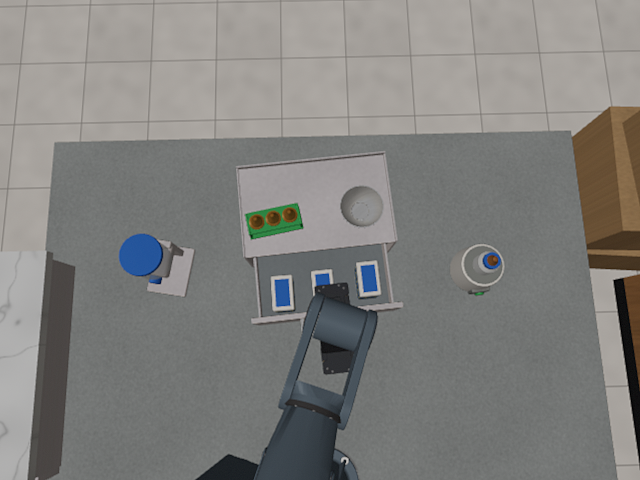

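View pics/scene3.png

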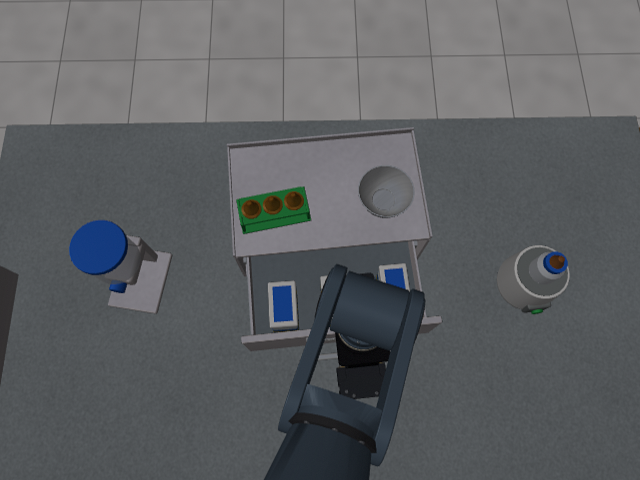

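```bash
cat > tins.py <<'E'
from h import *
def tins(P):
    Z=P[...,2];X=P[...,0];Y=P[...,1]
    m=((Z>.138)&(Z<.158)&(X>.485)&(X<.645)&(Y>-.25)&(Y<.25)).astype(np.uint8)
    n,l,st,_=cv2.connectedComponentsWithStats(m,connectivity=8)
    out=[]
    for k in range(1,n):
        if st[k,4]<150: continue
        q=P[l==k];rc=cv2.minAreaRect(q[:,:2].astype(np.float32))
        (c,s,a)=rc
        if s[0]<s[1]: s=s[::-1];a-=90
        a=(a+90)%180-90
        print('c',np.round(c,4),'size',np.round(s,3),'yaw',round(a,1),'z',np.median(q[:,2]).round(4),st[k,4])
if __name__=="__main__":
    for n in('wrist','top','scene'):
        print(n);tins(np.load('pics/'+n+'3P.npy'))
E
python3 tins.py
```

```text
wrist
c [0.5352 0.0987] size [0.098 0.061] yaw 3.2 z 0.1487 7635
c [ 0.5479 -0.0146] size [0.098 0.059] yaw 4.8 z 0.1488 5716
c [ 0.5574 -0.1277] size [0.043 0.029] yaw 3.3 z 0.1485 685
top
c [ 0.5725 -0.1436] size [0.099 0.061] yaw 4.3 z 0.1481 759
c [ 0.565  -0.0148] size [0.071 0.06 ] yaw 4.4 z 0.1483 332
c [0.5384 0.0979] size [0.098 0.06 ] yaw 3.8 z 0.1484 768
scene
c [ 0.5909 -0.142 ] size [0.062 0.061] yaw 3.4 z 0.1487 601
c [0.538  0.0984] size [0.099 0.061] yaw 3.3 z 0.1485 1310
```

Three tins stand in the drawer, with lids at z≈0.148 as expected: (0.537, 0.098), (0.549, −0.0145) and (0.572, −0.143), yaw about 4°. I start with the middle one.

```bash
python3 g.py 0.548 -0.0145 0.26 -86
```

```text
t 7.65 pos [ 0.4291 -0.0365  0.329 ] yaw 4.89 F [ 0.58 -0.27 -0.56] w 0.0858 q [-0.35  0.13  1.74 -0.    1.28 -0.43]
[ 4.821 -0.467  2.748] [6.000e-02 1.500e-01 9.089e+01]
```

Call:
carry_out:
  deltas:
    - [-1,4.8,-0.45,0.0,0,0,90.9]
    - [-1,4.8,-0.45,0.0,0,0,90.9]
    - [-1,4.8,-0.45,0.0,0,0,90.9]
    - [-1,4.8,-0.45,0.0,0,0,90.9]
    - [-1,4.8,-0.45,0.0,0,0,90.9]
    - [-1,4.8,-0.45,0.0,0,0,90.9]
    - [-1,4.8,-0.45,1.5,0,0,90.9]
    - [-1,4.8,-0.45,2.7,0,0,90.9]
  force: 30

```text
time: 8.45
position: [0.5483, -0.0151, 0.2614]
tool_rot: [0.847, -0.531, 0.0, -0.0]
ft_force: [0.2, -0.2, 0.1]
grip_width: 0.0869
```

```bash
python3 g.py 0.548 -0.0145 0.26 -86
```

```text
t 8.45 pos [ 0.5483 -0.0151  0.2614] yaw -64.21 F [ 0.21 -0.2   0.05] w 0.0869 q [-0.23  0.38  1.58 -0.    1.18  0.89]
[-0.027 -0.002  0.056] [-2.000e-02 -1.000e-02  2.179e+01]
```

Call:
carry_out:
  deltas:
    - [-1,0,0,0,0,0,21.8]
    - [-1,0,0,0,0,0,21.8]
    - [-1,0,0,0,0,0,21.8]
    - [-1,0,0,0,0,0,21.8]

```text
time: 8.85
position: [0.548, -0.0151, 0.2618]
tool_rot: [0.733, -0.68, -0.001, 0.0]
ft_force: [-0.6, 0.5, -0.8]
grip_width: 0.087
```

```bash
python3 - <<'E'
from h import *
import tins
i,p,d=snap('wrist','w4');tins.tins(cloud(i,d))
i,p,d=snap('top','t4');tins.tins(cloud(i,d))
E
python3 g.py 0.548 -0.0145 0.115 -86
```

```text
c [ 0.5708 -0.1433] size [0.097 0.061] yaw 4.3 z 0.1489 9077
c [ 0.5491 -0.0157] size [0.098 0.061] yaw 4.7 z 0.1488 8447
c [0.5365 0.0977] size [0.098 0.06 ] yaw 3.0 z 0.1488 8392
c [ 0.4876 -0.0617] size [0.068 0.002] yaw -85.2 z 0.1483 767
c [ 0.4953 -0.1543] size [0.042 0.002] yaw -85.0 z 0.1475 426
c [ 0.5725 -0.1449] size [0.101 0.059] yaw 2.2 z 0.1485 551
c [0.5379 0.1104] size [0.098 0.036] yaw 3.9 z 0.1481 431
c [ 0.5196 -0.0183] size [0.06  0.035] yaw -85.4 z 0.148 275
t 8.95 pos [ 0.5481 -0.0151  0.2621] yaw -85.55 F [-0.45 -0.1   0.29] w 0.0867 q [-0.23  0.38  1.58  0.    1.19  1.26]
[-2.300e-02 -4.000e-03  5.885e+00] [0.04 0.01 0.45]
```

View pics/w4.png

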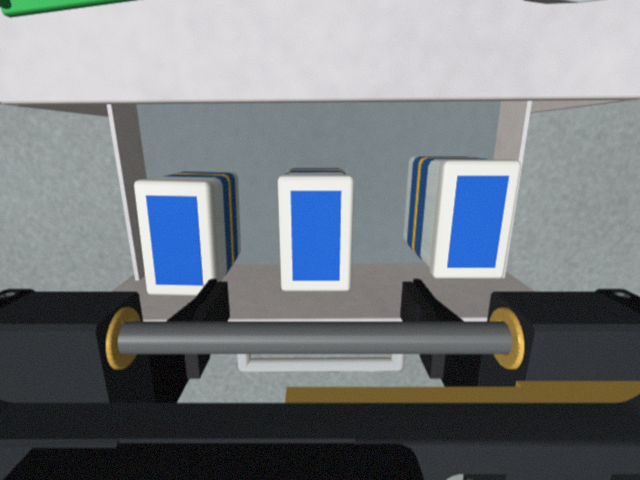

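All three tins show clearly at lids (235,180), (232,315) and (218,475). The jaws straddle the middle tin.

Call:
carry_out:
  deltas:
    - [-1,0.02,0.04,1.5,0,0,0]
    - [-1,0.02,0.04,3.2,0,0,0]
    - [-1,0.02,0.04,4.6,0,0,0]
    - [-1,0.02,0.04,5.5,0,0,0]
    - [-1,0.02,0.04,5.85,0,0,0]
    - [-1,0.02,0.04,5.85,0,0,0]
    - [-1,0.02,0.04,5.85,0,0,0]

```text
time: 9.65
position: [0.5482, -0.0159, 0.1172]
tool_rot: [0.734, -0.68, 0.001, -0.001]
ft_force: [0.1, -0.2, 0.4]
grip_width: 0.0873
```

```bash
python3 g.py 0.549 -0.0157 0.115 -86
```

```text
t 9.65 pos [ 0.5482 -0.0159  0.1172] yaw -85.63 F [ 0.11 -0.24  0.4 ] w 0.0873 q [-0.23  0.57  1.72  0.    0.84  1.26]
[-0.005 -0.033  0.089] [-0.11 -0.03  0.37]
```

Now close, then lift slowly.

Call:
carry_out:
  deltas:
    - [1,0,0,0,0,0,0]
    - [1,0,0,0,0,0,0]
    - [1,0,0,0,0,0,0]
    - [1,0,0,0,0,0,0]
  force: 35

```text
time: 10.05
position: [0.5474, -0.0157, 0.1169]
tool_rot: [0.733, -0.68, 0.0, -0.0]
ft_force: [0.5, -0.7, 0.6]
grip_width: 0.0628
```

```bash
cat > w.py <<'E'
from h import *
F=[];T=[]
for k in range(8):
    camera('top');o=get_obs();F.append(o['ft_force']);T.append(o['joint_torque'])
print('pos',o['position'].round(4),'w',round(o['grip_width'],4),'t',o['time'])
print('F',np.mean(F,0).round(2),'sd',np.std(F,0).round(2),'tau',np.mean(T,0).round(2),np.std(T,0).round(2))
E
python3 g.py
```

```text
t 10.05 pos [ 0.5474 -0.0157  0.1169] yaw -85.65 F [ 0.48 -0.68  0.65] w 0.0628 q [-0.23  0.57  1.72  0.    0.84  1.26]
```

Call:
carry_out:
  deltas:
    - [1,0,0,0,0,0,0]
    - [1,0,0,0,0,0,0]
    - [1,0,0,-0.3,0,0,0]
    - [1,0,0,-0.8,0,0,0]
    - [1,0,0,-1.4,0,0,0]
    - [1,0,0,-1.6,0,0,0]
    - [1,0,0,-1.6,0,0,0]
    - [1,0,0,-1.6,0,0,0]

```text
time: 10.85
position: [0.5469, -0.0156, 0.1562]
tool_rot: [0.733, -0.68, -0.0, 0.0]
ft_force: [-0.8, 0.2, -2.9]
grip_width: 0.0573
```

```bash
python3 w.py; python3 g.py; python3 -c "
from h import *
snap('wrist','w5')"
```

```text
pos [ 0.5471 -0.0157  0.156 ] w 0.0575 t 11.25
F [ 0.02 -0.05 -3.18] sd [0.51 0.53 0.5 ] tau [ 1.000e-02 -4.121e+01 -1.456e+01  5.000e-02 -7.000e-02 -0.000e+00] [0.   0.14 0.08 0.   0.01 0.  ]
t 11.25 pos [ 0.5471 -0.0157  0.156 ] yaw -85.66 F [ 0.39  0.84 -2.96] w 0.0575 q [-0.23  0.51  1.69  0.    0.93  1.26]
```

View pics/w5.png

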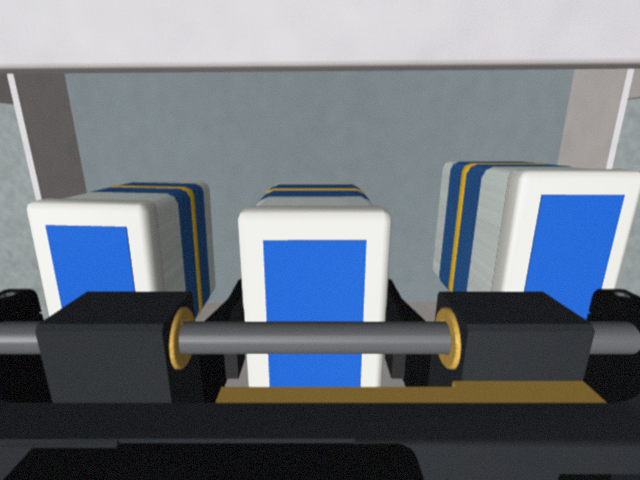

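The middle tin reads about 3.2 N, held upright and clear of the floor. I set it back.

Call:
carry_out:
  deltas:
    - [1,0,0,0.6,0,0,0]
    - [1,0,0,1.1,0,0,0]
    - [1,0,0,1.4,0,0,0]
    - [1,0,0,1.5,0,0,0]
    - [1,0,0,1.55,0,0,0]
    - [1,0,0,1.57,0,0,0]
    - [1,0,0,1.57,0,0,0]

```text
time: 12.0
position: [0.5475, -0.0158, 0.1174]
tool_rot: [0.733, -0.68, 0.0, -0.0]
ft_force: [-0.4, -0.4, -2.4]
grip_width: 0.0577
```

```bash
python3 g.py
```

```text
t 12.0 pos [ 0.5475 -0.0158  0.1174] yaw -85.66 F [-0.4  -0.42 -2.41] w 0.0577 q [-0.23  0.57  1.72  0.    0.84  1.26]
```

Call:
carry_out:
  deltas:
    - [1,0,0,0.03,0,0,0]
    - [1,0,0,0.05,0,0,0]
    - [-1,0,0,0.05,0,0,0]
    - [-1,0,0,0.05,0,0,0]
    - [-1,0,0,0.05,0,0,0]
    - [-1,0,0,0.05,0,0,0]
    - [-1,0,0,0.05,0,0,0]

```text
time: 12.7
position: [0.5473, -0.0157, 0.1158]
tool_rot: [0.733, -0.68, 0.0, -0.0]
ft_force: [-0.4, 1.0, 0.7]
grip_width: 0.0854
```

```bash
python3 g.py 0.5365 0.0977 0.23 -86.6
```

```text
t 12.7 pos [ 0.5473 -0.0157  0.1158] yaw -85.66 F [-0.39  0.96  0.73] w 0.0854 q [-0.23  0.58  1.72  0.    0.84  1.26]
[-4.556  0.085 -4.568] [-0.   -0.    0.94]
```

Call:
carry_out:
  deltas:
    - [-1,0,0,-1.2,0,0,0]
    - [-1,0,0,-3,0,0,0]
    - [-1,0,0,-4.2,0,0,0]
    - [-1,-1.5,0.08,-4.2,0,0,0.94]
    - [-1,-3.3,0.08,-4.2,0,0,0.94]
    - [-1,-4.55,0.08,-4.2,0,0,0.94]
    - [-1,-4.55,0.08,-4.2,0,0,0.94]
    - [-1,-4.55,0.08,-4.2,0,0,0.94]

```text
time: 13.5
position: [0.5364, 0.098, 0.2207]
tool_rot: [0.728, -0.685, 0.0, 0.0]
ft_force: [0.4, 0.1, 0.3]
grip_width: 0.0873
```

```bash
python3 - <<'E'
from h import *
import tins
i,p,d=snap('wrist','w6');tins.tins(cloud(i,d))
E
python3 g.py 0.5365 0.0977 0.115 -86.6
```

```text
c [ 0.5668 -0.1158] size [0.098 0.023] yaw 15.7 z 0.1473 3657
c [ 0.5495 -0.0149] size [0.098 0.06 ] yaw 4.5 z 0.1489 11357
c [0.5366 0.0984] size [0.098 0.06 ] yaw 3.2 z 0.1489 11199
t 13.55 pos [0.5367 0.0972 0.2208] yaw -86.57 F [ 0.31  0.61 -0.68] w 0.0868 q [-0.03  0.42  1.64 -0.    1.08  1.49]
[-0.022  0.006  4.23 ] [-0.01 -0.04  0.03]
```

View pics/w6.png

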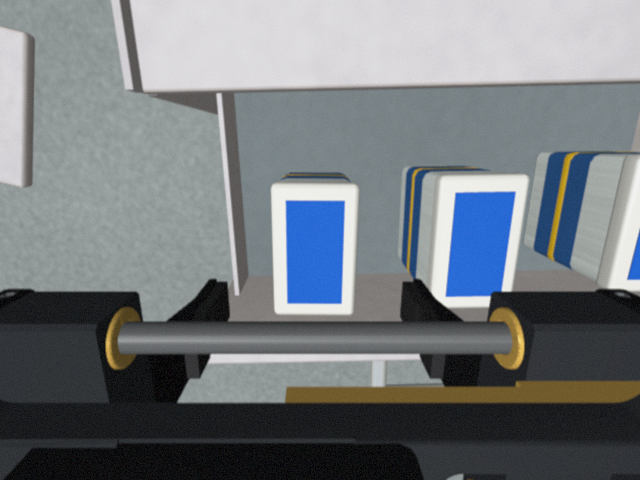

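The middle tin stands back in place, and the left tin is centred between the jaws at column 315.

Call:
carry_out:
  deltas:
    - [-1,-0.03,0,1.2,0,0,0]
    - [-1,-0.03,0,2.6,0,0,0]
    - [-1,-0.03,0,3.7,0,0,0]
    - [-1,-0.03,0,4.15,0,0,0]
    - [-1,-0.03,0,4.15,0,0,0]
    - [-1,-0.03,0,4.15,0,0,0]

```text
time: 14.15
position: [0.5376, 0.0976, 0.1177]
tool_rot: [0.727, -0.686, 0.001, -0.0]
ft_force: [-0.3, -0.7, -0.7]
grip_width: 0.0867
```

Call:
carry_out:
  deltas:
    - [1,0,0,0,0,0,0]
    - [1,0,0,0,0,0,0]
    - [1,0,0,0,0,0,0]
    - [1,0,0,0,0,0,0]
    - [1,0,0,0,0,0,0]
    - [1,0,0,0,0,0,0]

```text
time: 14.75
position: [0.5367, 0.0983, 0.1175]
tool_rot: [0.728, -0.686, 0.0, -0.0]
ft_force: [-1.4, 0.0, 3.3]
grip_width: 0.0577
```

```bash
python3 g.py
```

```text
t 14.75 pos [0.5367 0.0983 0.1175] yaw -86.59 F [-1.41  0.01  3.25] w 0.0577 q [-0.02  0.57  1.73 -0.    0.84  1.49]
```

Call:
carry_out:
  deltas:
    - [1,0,0,-0.3,0,0,0]
    - [1,0,0,-0.8,0,0,0]
    - [1,0,0,-1.4,0,0,0]
    - [1,0,0,-1.6,0,0,0]
    - [1,0,0,-1.6,0,0,0]
    - [1,0,0,-1.6,0,0,0]

```text
time: 15.35
position: [0.5361, 0.0983, 0.1568]
tool_rot: [0.728, -0.686, -0.0, 0.0]
ft_force: [-0.8, -0.1, -5.6]
grip_width: 0.0578
```

```bash
python3 w.py; python3 g.py
```

```text
pos [0.5364 0.0983 0.1567] w 0.0572 t 15.75
F [ 0.17 -0.25 -4.77] sd [0.28 0.55 0.37] tau [ 1.000e-02 -4.208e+01 -1.503e+01  3.000e-02 -7.000e-02  0.000e+00] [0.   0.14 0.08 0.   0.01 0.  ]
t 15.75 pos [0.5364 0.0983 0.1567] yaw -86.6 F [ 0.22 -0.39 -4.22] w 0.0572 q [-0.02  0.51  1.7   0.    0.93  1.49]
```

The left tin reads about 4.8 N. I set it back and try the third.

Call:
carry_out:
  deltas:
    - [1,0,0,0.6,0,0,0]
    - [1,0,0,1.1,0,0,0]
    - [1,0,0,1.4,0,0,0]
    - [1,0,0,1.5,0,0,0]
    - [1,0,0,1.55,0,0,0]
    - [1,0,0,1.59,0,0,0]
    - [1,0,0,1.61,0,0,0]

```text
time: 16.45
position: [0.5369, 0.0983, 0.1175]
tool_rot: [0.728, -0.686, 0.0, -0.0]
ft_force: [-0.7, -0.6, 0.0]
grip_width: 0.0579
```

Call:
carry_out:
  deltas:
    - [1,0,0,0,0,0,0]
    - [-1,0,0,0,0,0,0]
    - [-1,0,0,0,0,0,0]
    - [-1,0,0,0,0,0,0]
    - [-1,0,0,0,0,0,0]
    - [-1,0,0,0,0,0,0]

```text
time: 17.05
position: [0.5367, 0.0983, 0.1169]
tool_rot: [0.728, -0.686, 0.0, -0.0]
ft_force: [-0.7, 0.1, -1.0]
grip_width: 0.0851
```

```bash
python3 g.py 0.571 -0.1435 0.22 -85.7
```

```text
t 17.05 pos [0.5367 0.0983 0.1169] yaw -86.6 F [-0.69  0.12 -1.02] w 0.0851 q [-0.02  0.57  1.73  0.    0.84  1.49]
[ 9.737 -0.797 -4.122] [-0.02 -0.   -0.9 ]
```

Call:
carry_out:
  deltas:
    - [-1,0,0,-1.2,0,0,0]
    - [-1,0,0,-3,0,0,0]
    - [-1,0,0,-4.15,0,0,0]
    - [-1,2,-0.8,-4.15,0,0,-0.9]
    - [-1,4,-0.8,-4.15,0,0,-0.9]
    - [-1,6,-0.8,-4.15,0,0,-0.9]
    - [-1,8,-0.8,-4.15,0,0,-0.9]
    - [-1,9.74,-0.8,-4.15,0,0,-0.9]

```text
time: 17.85
position: [0.5709, -0.1457, 0.2206]
tool_rot: [0.733, -0.68, 0.0, -0.0]
ft_force: [1.1, 0.5, -0.6]
grip_width: 0.0868
```

Call:
carry_out:
  deltas:
    - [-1,0,0,0,0,0,0]
    - [-1,0,0,0,0,0,0]

```text
time: 18.05
position: [0.5706, -0.1445, 0.2202]
tool_rot: [0.732, -0.681, -0.001, -0.0]
ft_force: [-0.6, 0.7, 0.1]
grip_width: 0.0869
```

```bash
python3 - <<'E'
from h import *
import tins
i,p,d=snap('wrist','w7');tins.tins(cloud(i,d))
E
python3 g.py 0.571 -0.1435 0.117 -85.7
```

```text
c [ 0.5708 -0.1438] size [0.097 0.061] yaw 4.4 z 0.1489 11215
c [ 0.5533 -0.0161] size [0.09  0.061] yaw 5.0 z 0.1487 9345
c [0.5557 0.0714] size [0.062 0.014] yaw -3.7 z 0.1459 1778
c [ 0.4939 -0.1399] size [0.136 0.002] yaw -85.4 z 0.1568 361
t 18.1 pos [ 0.5704 -0.1432  0.2202] yaw -85.75 F [-0.21  0.61 -0.61] w 0.0869 q [-0.44  0.48  1.53  0.    1.13  1.06]
[ 0.021 -0.026  4.129] [ 0.06  0.07 -0.05]
```

View pics/w7.png

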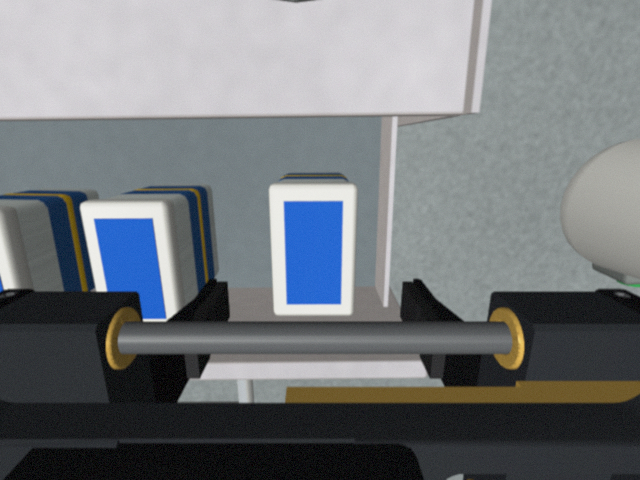

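The right tin is centred at column 313, so I grasp and weigh it.

Call:
carry_out:
  deltas:
    - [-1,0.02,0,1.2,0,0,0]
    - [-1,0.02,0,2.6,0,0,0]
    - [-1,0.02,0,3.7,0,0,0]
    - [-1,0.02,0,4.12,0,0,0]
    - [-1,0.02,0,4.12,0,0,0]
    - [-1,0.02,0,4.12,0,0,0]

```text
time: 18.7
position: [0.5718, -0.1434, 0.1185]
tool_rot: [0.734, -0.68, 0.001, -0.0]
ft_force: [-0.1, 0.4, 0.5]
grip_width: 0.0871
```

Call:
carry_out:
  deltas:
    - [1,0,0,0,0,0,0]
    - [1,0,0,0,0,0,0]
    - [1,0,0,0,0,0,0]
    - [1,0,0,0,0,0,0]
    - [1,0,0,0,0,0,0]
    - [1,0,0,0,0,0,0]

```text
time: 19.3
position: [0.5711, -0.1442, 0.1179]
tool_rot: [0.733, -0.68, 0.0, -0.0]
ft_force: [-0.8, 0.1, 3.2]
grip_width: 0.0576
```

```bash
python3 g.py
```

```text
t 19.3 pos [ 0.5711 -0.1442  0.1179] yaw -85.7 F [-0.79  0.1   3.23] w 0.0576 q [-0.44  0.62  1.62 -0.    0.91  1.06]
```

Call:
carry_out:
  deltas:
    - [1,0,0,-0.3,0,0,0]
    - [1,0,0,-0.8,0,0,0]
    - [1,0,0,-1.4,0,0,0]
    - [1,0,0,-1.6,0,0,0]
    - [1,0,0,-1.6,0,0,0]
    - [1,0,0,-1.6,0,0,0]

```text
time: 19.9
position: [0.5707, -0.1439, 0.1575]
tool_rot: [0.733, -0.68, -0.0, 0.0]
ft_force: [0.3, 0.4, -2.0]
grip_width: 0.058
```

```bash
python3 w.py; python3 g.py
```

```text
pos [ 0.5709 -0.144   0.1572] w 0.0575 t 20.3
F [-0.01 -0.18 -1.52] sd [0.24 0.45 0.54] tau [ 1.000e-02 -4.366e+01 -1.528e+01  6.000e-02 -5.000e-02 -0.000e+00] [0.   0.15 0.08 0.   0.01 0.  ]
t 20.3 pos [ 0.5709 -0.144   0.1572] yaw -85.69 F [ 0.25 -0.21 -1.6 ] w 0.0575 q [-0.44  0.56  1.59  0.    0.99  1.06]
```

The readings are about 1.5 (right), 3.2 (middle) and 4.8 N (left), so the left tin is the heaviest. I put this one back.

Call:
carry_out:
  deltas:
    - [1,0,0,0.6,0,0,0]
    - [1,0,0,1.1,0,0,0]
    - [1,0,0,1.4,0,0,0]
    - [1,0,0,1.5,0,0,0]
    - [1,0,0,1.55,0,0,0]
    - [1,0,0,1.59,0,0,0]
    - [1,0,0,1.61,0,0,0]

```text
time: 21.0
position: [0.5713, -0.1442, 0.118]
tool_rot: [0.733, -0.68, 0.0, -0.0]
ft_force: [-0.7, 0.1, 2.3]
grip_width: 0.0578
```

Call:
carry_out:
  deltas:
    - [1,0,0,0,0,0,0]
    - [-1,0,0,0,0,0,0]
    - [-1,0,0,0,0,0,0]
    - [-1,0,0,0,0,0,0]
    - [-1,0,0,0,0,0,0]
    - [-1,0,0,0,0,0,0]

```text
time: 21.6
position: [0.571, -0.1441, 0.1173]
tool_rot: [0.733, -0.68, 0.0, -0.0]
ft_force: [-0.5, -1.1, -0.7]
grip_width: 0.0851
```

```bash
python3 g.py 0.5365 0.098 0.22 -86.6
```

```text
t 21.6 pos [ 0.571  -0.1441  0.1173] yaw -85.7 F [-0.54 -1.14 -0.67] w 0.0851 q [-0.44  0.62  1.62  0.    0.91  1.06]
[-9.761  0.652 -4.108] [-0.01 -0.    0.9 ]
```

Call:
carry_out:
  deltas:
    - [-1,0,0,-1.2,0,0,0]
    - [-1,0,0,-3,0,0,0]
    - [-1,0,0,-4.1,0,0,0]
    - [-1,-2,0.65,-4.1,0,0,0.9]
    - [-1,-4,0.65,-4.1,0,0,0.9]
    - [-1,-6,0.65,-4.1,0,0,0.9]
    - [-1,-8,0.65,-4.1,0,0,0.9]
    - [-1,-9.76,0.65,-4.1,0,0,0.9]

```text
time: 22.4
position: [0.5359, 0.1, 0.22]
tool_rot: [0.728, -0.686, 0.0, -0.0]
ft_force: [0.6, -0.8, -0.2]
grip_width: 0.0871
```

Call:
carry_out:
  deltas:
    - [-1,0,0,0,0,0,0]
    - [-1,0,0,0,0,0,0]

```text
time: 22.6
position: [0.5362, 0.0991, 0.2198]
tool_rot: [0.729, -0.685, 0.0, 0.0]
ft_force: [0.5, -0.6, -0.0]
grip_width: 0.0865
```

```bash
python3 - <<'E'
from h import *
import tins
i,p,d=snap('wrist','w8');tins.tins(cloud(i,d))
E
python3 g.py 0.5365 0.098 0.117 -86.6
```

```text
c [ 0.5676 -0.117 ] size [0.099 0.021] yaw 13.1 z 0.1469 3313
c [ 0.5497 -0.0151] size [0.097 0.061] yaw 4.4 z 0.1489 11428
c [0.5367 0.0984] size [0.098 0.061] yaw 3.1 z 0.1489 11294
t 22.65 pos [0.5366 0.0979 0.2198] yaw -86.54 F [-0.49 -0.75 -0.12] w 0.0872 q [-0.02  0.42  1.64 -0.    1.08  1.49]
[-6.000e-03  3.000e-03  4.113e+00] [-0.01 -0.04  0.06]
```

View pics/w8.png

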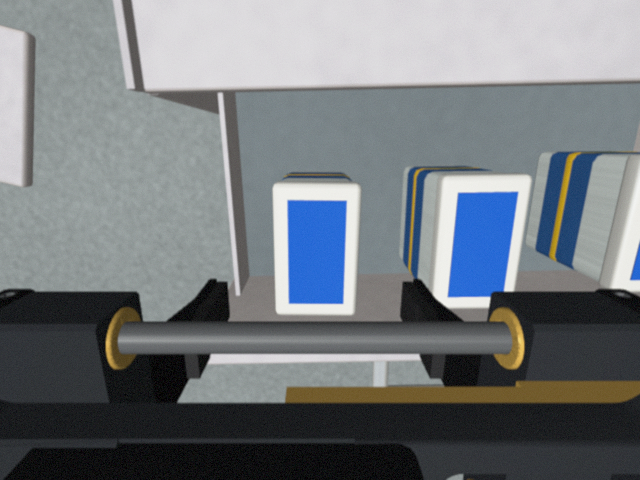

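All three tins stand in place, with the heaviest centred at column 315. I grasp it again.

Call:
carry_out:
  deltas:
    - [-1,0,0,1.2,0,0,0]
    - [-1,0,0,2.6,0,0,0]
    - [-1,0,0,3.7,0,0,0]
    - [-1,0,0,4.1,0,0,0]
    - [-1,0,0,4.1,0,0,0]
    - [-1,0,0,4.1,0,0,0]

```text
time: 23.25
position: [0.5376, 0.0971, 0.1181]
tool_rot: [0.727, -0.686, 0.001, -0.001]
ft_force: [0.3, 0.9, -0.6]
grip_width: 0.0872
```

Call:
carry_out:
  deltas:
    - [1,0,0,0,0,0,0]
    - [1,0,0,0,0,0,0]
    - [1,0,0,0,0,0,0]
    - [1,0,0,0,0,0,0]
    - [1,0,0,0,0,0,0]
    - [1,0,0,0,0,0,0]
  force: 40

```text
time: 23.85
position: [0.5366, 0.0982, 0.1177]
tool_rot: [0.728, -0.686, 0.0, -0.0]
ft_force: [0.2, -0.1, 2.5]
grip_width: 0.0582
```

```bash
python3 g.py
```

```text
t 23.85 pos [0.5366 0.0982 0.1177] yaw -86.59 F [ 0.23 -0.11  2.5 ] w 0.0582 q [-0.02  0.57  1.73  0.    0.84  1.49]
```

Call:
carry_out:
  deltas:
    - [1,0,0,-0.3,0,0,0]
    - [1,0,0,-1,0,0,0]
    - [1,0,0,-2,0,0,0]
    - [1,0,0,-3.2,0,0,0]
    - [1,0,0,-4.4,0,0,0]
    - [1,0,0,-5.6,0,0,0]
    - [1,0,0,-6.6,0,0,0]
    - [1,0,0,-7.2,0,0,0]

```text
time: 24.65
position: [0.5364, 0.098, 0.2989]
tool_rot: [0.728, -0.686, 0.0, -0.0]
ft_force: [0.2, -0.6, -5.1]
grip_width: 0.0576
```

Call:
carry_out:
  deltas:
    - [1,0,0,-0.6,0,0,0]
    - [1,0,0,-1.0,0,0,0]
    - [1,0,0,-1.2,0,0,0]
    - [1,0,0,-1.2,0,0,0]
    - [1,0,0,-1.2,0,0,0]
    - [1,0,0,-1.2,0,0,0]
    - [1,0,0,-1.2,0,0,0]

```text
time: 25.35
position: [0.5361, 0.098, 0.3265]
tool_rot: [0.728, -0.686, -0.001, 0.001]
ft_force: [0.9, -0.1, -4.6]
grip_width: 0.0578
```

```bash
python3 w.py; python3 g.py
python3 - <<'E'
from h import *
import tins
i,p,d=snap('wrist','w9')
i,p,d=snap('top','t9');P=cloud(i,d);tins.tins(P);i,p,d=snap('scene','s9')
for t in("dispenser","warmer","teat_rack","bowl"):
  for s in spot_in('top',t)[:1]:
    r,c=map(int,s["pixel"]);print(t,round(s["score"],2),r,c,P[r,c].round(3))
E
```

```text
pos [0.5365 0.098  0.3273] w 0.0576 t 25.75
F [ 0.41  0.02 -4.5 ] sd [0.48 0.45 0.4 ] tau [ -0.   -38.32 -21.51   0.04  -0.07   0.  ] [0.   0.02 0.02 0.   0.   0.  ]
t 25.75 pos [0.5365 0.098  0.3273] yaw -86.59 F [ 1.12 -0.31 -4.8 ] w 0.0576 q [-0.02  0.31  1.49 -0.    1.34  1.49]
c [ 0.5729 -0.1438] size [0.099 0.061] yaw 4.4 z 0.1483 755
c [ 0.5519 -0.0158] size [0.099 0.06 ] yaw 4.5 z 0.1483 654
dispenser 0.7 260 159 [0.615 0.399 0.276]
warmer 0.74 268 475 [ 0.593 -0.449  0.134]
teat_rack 0.59 216 274 [0.727 0.108 0.259]
bowl 0.74 204 358 [ 0.776 -0.121  0.182]
```

View pics/w9.png

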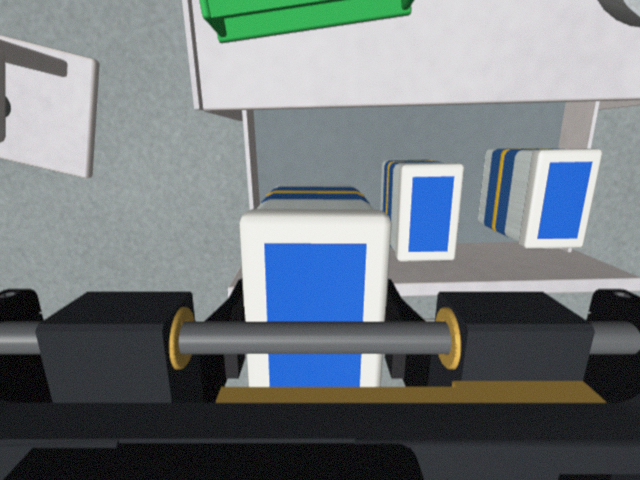

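View pics/t9.png

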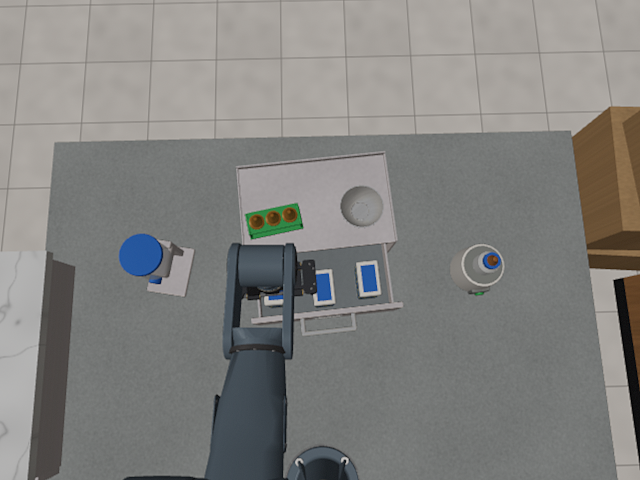

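View pics/s9.png

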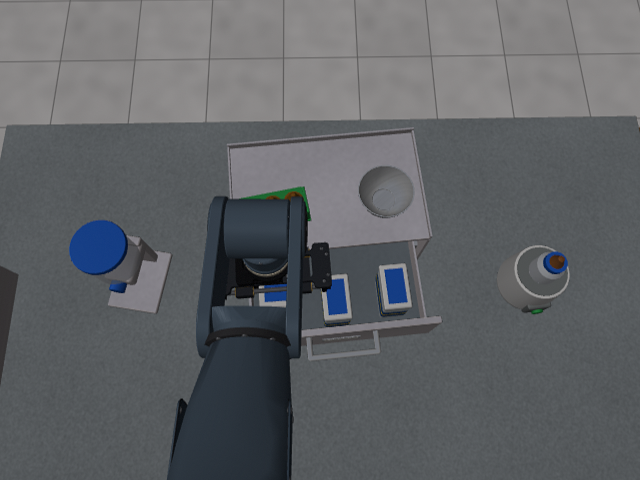

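The tin is held upright with two tins standing and the bystanders unmoved. I check that the drawer is still at the stop.

Run:
```python
from h import *
a=np.radians(4.75);ux=np.array([np.cos(a),np.sin(a)]);uy=np.array([-np.sin(a),np.cos(a)])
for n,f0,f1 in(('top','top0','t9'),('scene','scene0','s9')):
    i=camera_info(n);r=[]
    for f,x0,x1 in((f0,.56,.61),(f1,.40,.46)):
        P=cloud(i,np.load(f'pics/{f}.npz')['d'])
        m=(P[...,2]>.140)&(P[...,2]<.158)&(P[...,0]>x0)&(P[...,0]<x1)&(P[...,1]>-.06)&(P[...,1]<.02)
        q=P[m][:,:2];r.append(np.median(q@ux));print(f,m.sum(),r[-1].round(4))
    P=cloud(i,np.load(f'pics/{f1}.npz')['d'])
    # board front edge, -y half, clear of arm
    m=(abs(P[...,2]-.18)<.005)&(P[...,1]>-.19)&(P[...,1]<-.05)&(P[...,0]>.6)&(P[...,0]<.75)
    q=P[m][:,:2];y=q@uy;x=q@ux
    e=np.median([x[abs(y-k)<.006].min() for k in np.arange(-.2,-.1,.01) if (abs(y-k)<.006).sum()>5])
    print('travel',r[0]-r[1],'edge-bar',e-r[1],'expect .222 at stop')
```

```text
top0 123 0.5852
t9 132 0.4263
travel 0.158889531236311 edge-bar 0.22166107248267652 expect .222 at stop
scene0 213 0.5841
s9 230 0.4252
travel 0.15886602398299138 edge-bar 0.22219811494830793 expect .222 at stop
```

The drawer is at its stop, so I hand in.

```bash
python3 -c "
from rig import *
print(hand_in())"; python3 g.py
```

```text
the job is handed in; nothing more can be done
None
the job is handed in; nothing more can be done
```

I handed the job in at about 26 s with the heaviest tin held in the gripper. The hand-in gives no verdict.

- **Drawer:** I pulled it by the handle until the force rose and it stopped moving. The last images put the handle bar 222 mm in front of the board edge, which is what the stop should give.
- **Weighing:** I lifted each tin about 40 mm clear of the drawer floor. Readings were 4.8 N (left), 3.2 N (middle) and 1.5 N (right), with about 0.5 N of noise, so the left tin is clearly the heaviest.
- **Final hold:** The left tin is upright and still, with its base at about 0.24 m against the shelf top's 0.18 m. Nothing else appears to touch it, and it still reads about 4.5 N.
- **Rest of the scene:** The other two tins stand in the drawer where they were. The dispenser, warmer, teat rack and bowl showed no movement beyond measurement noise.

No check failed or disagreed.

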